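Set the four coffee cups on their saucers

TASK

Set each of the four white cups upright in the middle of the saucer that matches it in shape and size: round cups on round saucers, square cups on square ones with their sides parallel, the smaller cup of each shape on the smaller saucer. Put the cups down gently rather than dropping them, leave the saucers lying flat on the counter, and leave the steel milk jug and the glass tumbler where they stand.

Things in the scene. Friction and masses are not known exactly. Their poses are not given: they have to be found in the camera images.
- cup_round_small_center (a point): White ceramic small round cup without a handle, open at the top, standing upright; 48 mm across (straight-sided from 16 mm up, narrowing below to a 34 mm foot), 50 mm high, about 90 g. Point: on the cup's axis, half-way up (25 mm above its underside). z up; yaw means nothing.
- cup_round_large_center (a point): White ceramic large round cup without a handle, open at the top, standing upright; 66 mm across (straight-sided from 20 mm up, narrowing below to a 46 mm foot), 64 mm high, about 170 g. Point: on the cup's axis, half-way up (32 mm above its underside). z up; yaw means nothing.
- cup_square_small_center (a point): White ceramic small square cup without a handle, open at the top, standing upright; 44 by 44 mm with straight sides, 50 mm high, about 100 g. Point: on the cup's axis, half-way up (25 mm above its underside). z up; x and y square to the sides.
- cup_square_large_center (a point): White ceramic large square cup without a handle, open at the top, standing upright; 62 by 62 mm with straight sides, 64 mm high, about 190 g. Point: on the cup's axis, half-way up (32 mm above its underside). z up; x and y square to the sides.
- saucer_round_small: White ceramic small round saucer lying on the counter; 100 mm across, inner floor about 68 mm across. Flat inner floor 6 mm above the underside, rim 10 mm high. Origin: centre of the underside, z up; yaw means nothing. Loose. The place for the small round cup.
- saucer_round_large: White ceramic large round saucer lying on the counter; 132 mm across, inner floor about 84 mm across. Flat inner floor 6 mm above the underside, rim 10 mm high. Origin: centre of the underside, z up; yaw means nothing. Loose. The place for the large round cup.
- saucer_square_small: White ceramic small square saucer lying on the counter; 90 by 90 mm, inner floor 78 by 78 mm. Flat inner floor 6 mm above the underside, rim 10 mm high. Origin: centre of the underside, z up; x and y square to the sides. Loose. The place for the small square cup.
- saucer_square_large: White ceramic large square saucer lying on the counter; 116 by 116 mm, inner floor 104 by 104 mm. Flat inner floor 6 mm above the underside, rim 10 mm high. Origin: centre of the underside, z up; x and y square to the sides. Loose. The place for the large square cup.
- jug: Small steel milk jug, not to be moved: 60 mm across, 76 mm high, with a wire handle reaching 48 mm from its axis to its own +y side and a spout opposite. Origin: centre of the underside.
- tumbler: Clear glass tumbler, not to be moved: 64 mm across, 85 mm high, beyond the saucers. Origin: centre of the underside.

How it is judged:
By the outcome, as a careful person would: the job done as asked, in the order asked, and still so for the second after the job is handed in, with the robot touching nothing.
It also fails if it takes over 112 s, if anything falls off the work surface, if the arm or the gripper's body presses on something with over 40 N, if the wrist force passes 120 N, or if a joint passes its speed limit or range.

ROBOT

A 6-joint arm with a two-finger parallel gripper is mounted at the origin on the work surface. World frame = base frame: x ahead of the robot, y to its left, z up, the work surface at z = 0. Lengths are in m, angles in rad, forces in N, time in s.
With the tool pointing down it reaches from about 0.25 to 0.725 m from the base axis. Payload 4 kg.
Tool frame: the origin (TCP) lies midway between the tips of the shut fingers; the grasp point (between the pads) lies 19 mm behind it (bot.grip_point_offset is the distance from the TCP to the grasp point, in m); z points along the fingers, y is the line along which they close (so a half turn about z gives the same grasp; the last joint's range is limited). The gripper opens to 85 mm and grips with 20 to 120 N. Pads are 22 mm wide; open, the fingers measure 114 mm over their backs; the gripper's body (76 mm by 85 mm) begins 54 mm behind the grasp point. The pads swing forward as they close: fully open they stand 13 mm farther back than shut.
Start: joints at [-1.257, 0.241, 0.005, 1.335, 0, 1.571], TCP at [0.154, -0.476, 0.231] pointing down, gripper open.
Joint ranges: [-2.72, 2.72], [-1.05, 1.87], [-1.09, 1.28], [-1.99, 2.15], [-1.42, 1.44], [-3.14, 3.14]. Speed limits (rad/s): [2.79, 2.79, 3.14, 3.14, 3.14, 3.14].

INTERFACE

Orientations are given as a unit quaternion [x, y, z, w].
In Python, from workcell import bot gives the robot as it stands.
- The arm moves only by the tool step_arm, never from a script. Its argument "targets" is text: rows parted by semicolons, each of 7 numbers parted by spaces: the opening, from -1 (shut) to 1 (fully open), so that 0 is half open, then the shift along the world's x, y, z normalised to -1 to 1, where 1 is 0.5 m, then the turn, a rotation vector about the world's x, y, z normalised to -1 to 1, where 1 is pi/4 rad. In form: gripper x y z wx wy wz; .... A call has 1 to 10 rows; each row is the pose to reach, as a shift and turn from the pose commanded when the call began; what a row does not reach only later rows make up. A row lasts 1/12 s, in which the tool goes at most 41.7 mm and 7.16 degrees, less where a joint would pass 70% of its speed; a pose out of reach is approached as far as the arm can. A call with a number of a shift or a turn outside -1 to 1 is refused whole. A call with a gripper value outside its range is refused whole. The fingers move at their own pace and stop on an object; the grip force is fixed at half the most. Time passes only in rows, so rows that repeat a pose let the fingers close. It gives the time, the measured TCP pose, the force, the opening and the grip force at its end, in the units of the state.
- bot.get_obs(): the state, without advancing time (a new reading comes with each control period).
- bot.camera(name): name is "scene" or "top" or "wrist"; returns the picture (384x512x3 uint8, red, green, blue); there is no depth.
- bot.camera_info(name): a dict with "vertical_fov" (degrees; the focal length in pixels is half the picture's height over the tangent of half this angle, whatever the lens; pixels are square), "cx", "cy" (the principal point, pixels), "pose" (4x4, takes a point from camera to world coordinates). Camera axes: x right, y up, looking along -z (the intrinsics and any distortion apply to the point x, -y, -z); pixel columns grow to the right and rows downward; lengths in m; the calibration is good to about 2 mm. A picture is of the moment at which its call begins: read the wrist's pose just before it. camera_info takes no time and is no camera call; for the wrist camera it gives the pose at the moment of the call.
- bot.job_done(): hands the job in; it is judged then, once.
The state is a dict: "clock": time; "joint_pos": joint angles; "joint_vel": joint speeds; "tau": joint torques, N m; "eef_pos": TCP position; "tool_rot": TCP orientation; "ft_force": force on the tool from outside, world axes, zero at the start; "ft_torque": the same for the moment, N m; "grip_width": finger opening in m; "grasp_force": force on a finger pad.
Only numpy, scipy, OpenCV 4.12 (cv2) and the standard library are available. Lean on these libraries where they do the work, as an engineer would, in place of code of your own. Each camera call takes 0.05 s, during which the arm holds its last target. There are 200 camera calls.

## Working session

There is one attempt and no reset: what is moved stays moved. The work goes in short steps, Python scripts to look and compute and a tool call to move; the robot and the scene stay as the last step left them, time stands still between calls to the robot, and variables do not carry over. Pictures are saved under pics/ and viewed, at most 14 in all, crops included, and the job is handed in when it is done.

Besides the shell and the picture viewer there is one more tool, called after ">>>" as a command line: name --argument value ..., lists and objects as JSON in quotes. step_arm: Moves the arm, as the interface text tells. Scaled input: -1 to 1 covers 0.5 m each way for a shift and pi/4 rad each way for a turn. Its arguments: {"type":"object","properties":{"targets":{"type":"string"}},"required":["targets"]}

```bash
mkdir -p pics; python3 - <<'E'
from workcell import bot
import cv2,numpy as np
for n in("top","scene"):
    im=bot.camera(n); cv2.imwrite(f"pics/{n}0.png",im[:,:,::-1])
    i=bot.camera_info(n); print(n,i)
print(bot.get_obs()["clock"],bot.grip_point_offset)
print(bot.camera_info("wrist"))
E
```

```text
top {'vertical_fov': 57.33477116568146, 'cx': 260.7229418238962, 'cy': 187.25182104470738, 'pose': array([[ 0.02630678,  0.98071013, -0.19368945,  0.37136878],
       [-0.99956368,  0.02320254, -0.01827838, -0.00247065],
       [-0.01343171,  0.19408578,  0.9808926 ,  1.10156606],
       [ 0.        ,  0.        ,  0.        ,  1.        ]])}
scene {'vertical_fov': 45.62547660333364, 'cx': 260.4166281884278, 'cy': 195.99017955166403, 'pose': array([[-0.67454213, -0.62429905,  0.39400966,  1.076712  ],
       [ 0.73818329, -0.56399518,  0.37012817,  0.47448291],
       [-0.00885112,  0.54051839,  0.84128564,  1.15108501],
       [ 0.        ,  0.        ,  0.        ,  1.        ]])}
0.1 0.0187
{'vertical_fov': 58.30647696357377, 'cx': 253.41523888250074, 'cy': 188.78852287054798, 'pose': array([[ 0.30811216,  0.91322009,  0.26663828,  0.2210225 ],
       [-0.95134834,  0.296292  ,  0.08454217, -0.45249682],
       [-0.00179718, -0.27971436,  0.96008158,  0.37323109],
       [ 0.        ,  0.        ,  0.        ,  1.        ]])}
```

View pics/top0.png

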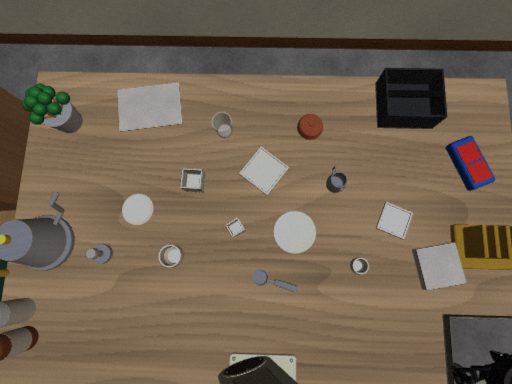

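View pics/scene0.png

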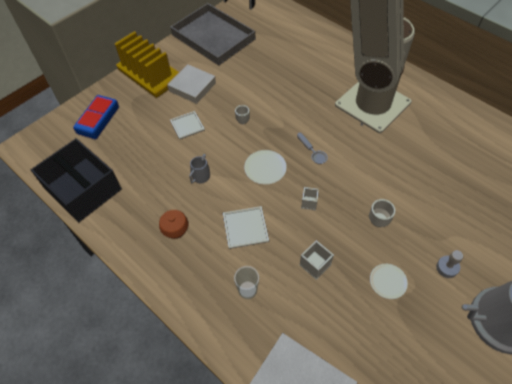

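The top view shows these saucers: round small (138,209), round large (295,232), square large (264,170) and square small (395,220). The cups are square large (192,180), square small (236,228), round large (170,256) and round small (360,266). The jug is at (337,182) and the tumbler at (222,124).

```bash
cat > h.py <<'E'
from workcell import bot
import cv2,numpy as np
def ray(info,uv,z):
    uv=np.atleast_2d(np.asarray(uv,float)); f=192/np.tan(np.radians(info["vertical_fov"])/2)
    P=info["pose"]; d=np.c_[(uv[:,0]-info["cx"])/f,-(uv[:,1]-info["cy"])/f,-np.ones(len(uv))]@P[:3,:3].T
    o=P[:3,3]; return (o+d*((z-o[2])/d[:,2])[:,None])[:,:2]
def white(im,v=105,s=60):
    h=cv2.cvtColor(im,cv2.COLOR_RGB2HSV); return ((h[...,2]>v)&(h[...,1]<s)).astype(np.uint8)
def blob(m,seed,r=4):
    n,l,st,c=cv2.connectedComponentsWithStats(m)
    x,y=map(int,seed); w=l[y-r:y+r+1,x-r:x+r+1].ravel(); w=w[w>0]
    k=np.bincount(w).argmax(); b=(l==k).astype(np.uint8)
    return max(cv2.findContours(b,cv2.RETR_EXTERNAL,cv2.CHAIN_APPROX_NONE)[0],key=cv2.contourArea)[:,0]
def fit(p):  # world contour -> centre, minrect sizes mm, angle; circle diameter
    q=(p*1000).astype(np.float32); (c,s,a)=cv2.minAreaRect(q); cc,r=cv2.minEnclosingCircle(q)
    return np.round(c,1),np.round(s,1),round(a,1),np.round(cc,1),round(2*r,1)
E
python3 - <<'E'
from h import *
im=cv2.imread("pics/top0.png")[:,:,::-1].copy(); i=bot.camera_info("top"); m=white(im)
for n,s,z in [("rs",(138,209),.01),("rl",(295,232),.01),("ql",(264,170),.01),("qs",(395,220),.01),
 ("CQL",(192,182),.064),("CQS",(236,228),.05),("CRL",(172,256),.064),("CRS",(359,266),.05),]:
    c=blob(m,s); print(n,*fit(ray(i,c,z)))
for n,s,z in [("jug",(337,182),.04),("tumb",(223,122),.05)]: print(n,ray(i,s,z))
a=cv2.resize(im[110:290,110:290],(540,540),interpolation=cv2.INTER_NEAREST)
b=cv2.resize(m[110:290,110:290]*255,(540,540),interpolation=0)
cv2.imwrite("pics/crop.png",cv2.resize(np.hstack([a[:,:,::-1],cv2.merge([b]*3)]),(800,400)))
E
```

```text
rs [509.3 404.5] [97.5 97.4] 48.2 [509.  404.2] 100.7
rl [450.1 -89.1] [129.6 129.7] 45.6 [449.9 -90.3] 133.1
ql [643.9   9.5] [117.4 116.7] 53.3 [644.4   9.9] 159.3
qs [ 494.4 -399.9] [90.8 91.7] 67.8 [ 495.6 -400.2] 124.0
CQL [600.3 228.2] [64.2 63.3] 87.8 [598.9 229.6] 83.3
CQS [455.7  90.3] [49.3 45. ] 33.7 [456.1  90.9] 61.2
CRL [368.2 276.7] [66.1 66.1] 23.2 [366.8 274.3] 72.8
CRS [ 353.7 -279.6] [47.4 46. ] 45.3 [ 354.  -279.7] 49.3
jug [[ 0.60304171 -0.21728052]]
tumb [[0.78724408 0.14239626]]
```

View pics/crop.png

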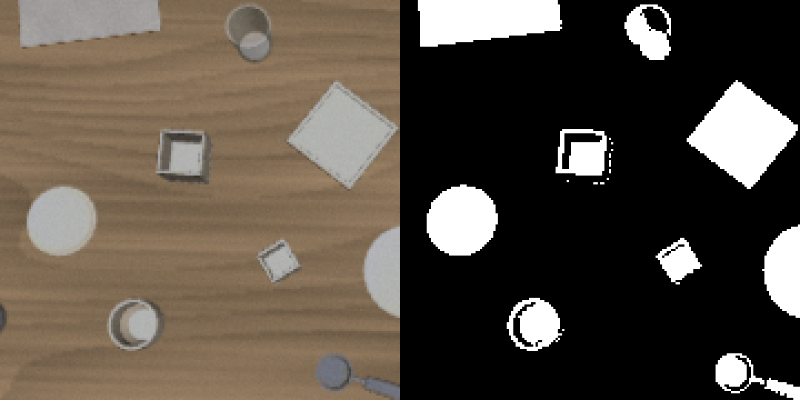

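```bash
cat >> h.py <<'E'
from scipy.spatial.transform import Rotation as Ro
def st():
    o=bot.get_obs(); R=Ro.from_quat(o["tool_rot"]).as_matrix()
    y=np.degrees(np.arctan2(R[1,1],R[0,1])); 
    print("t",round(o["clock"],2),"tcp",np.round(o["eef_pos"]*1000,1),"yaw_y",round(y,1),"z",np.round(R[:,2],3),"q",np.round(o["joint_pos"],2),"w",round(o["grip_width"]*1e3,1),"F",np.round(o["ft_force"],1),"g",round(float(np.max(o["grasp_force"])),1))
    return np.array(o["eef_pos"]),y,R
E
python3 -c "
from h import *
p,y,R=st(); print(R.round(3)); i=bot.camera_info('wrist'); print(R.T@(i['pose'][:3,3]-p), R.T@i['pose'][:3,:3])"
```

```text
t 0.1 tcp [ 154.2 -475.   230.5] yaw_y -72.0 z [-0.001  0.002 -1.   ] q [-1.26  0.24  0.    1.34 -0.    1.57] w 85.5 F [ 0.6 -0.7  0.2] g 0.0
[[ 0.951  0.309 -0.001]
 [ 0.309 -0.951  0.002]
 [-0.    -0.002 -1.   ]]
[ 0.07056411 -0.00108283 -0.14273943] [[-5.82694647e-04  9.60087004e-01  2.79700922e-01]
 [ 9.99999821e-01  5.97024617e-04  3.39611603e-05]
 [-1.34382667e-04  2.79700892e-01 -9.60087180e-01]]
```

>>> step_arm --targets "1 .4 .39 -.12 0 0 1;1 .4 .39 -.12 0 0 1;1 .4 .39 -.12 0 0 1;1 .4 .39 -.12 0 0 1;1 .4 .39 -.12 0 0 1;1 .4 .39 -.12 0 0 1;1 .4 .39 -.12 0 0 1;1 .4 .39 -.12 0 0 1;1 .4 .39 -.12 0 0 1;1 .4 .39 -.12 0 0 1"

```text
clock: 0.93
eef_pos: [0.3541, -0.2805, 0.1711]
tool_rot: [0.853, 0.523, -0.0, -0.0]
ft_force: [-0.3, -0.6, 0.7]
grip_width: 0.085
grasp_force: 0.0
```

```bash
cat >> h.py <<'E'
def look(name,seedw,ztop,save=True,v=105,s=60,r=4):
    p,y,R=st(); i=bot.camera_info("wrist"); im=bot.camera("wrist")
    f=192/np.tan(np.radians(i["vertical_fov"])/2); P=i["pose"]
    c=P[:3,:3].T@(np.r_[seedw,ztop]-P[:3,3]); uv=(i["cx"]+f*c[0]/-c[2],i["cy"]-f*c[1]/-c[2])
    print("seed px",np.round(uv))
    if save: cv2.imwrite(f"pics/{name}.png",im[:,:,::-1])
    np.save(f"pics/{name}.npy",im)
    return im,i,uv
E
python3 - <<'E'
from h import *
im,i,uv=look("w1",(.354,-.28),.05)
m=white(im); print(fit(ray(i,blob(m,uv,20),.05)))
cv2.imwrite("pics/w1m.png",np.hstack([im[:,:,::-1],cv2.merge([m*255]*3)])[::1,::1][:, :][::2,::2])
E
```

```text
t 0.93 tcp [ 354.1 -280.5  171.1] yaw_y -27.0 z [-0.001  0.    -1.   ] q [-0.67  0.18 -0.23  1.16 -0.    1.37] w 85.0 F [-0.3 -0.6  0.7] g 0.0
seed px [255. 182.]
(array([ 353.6, -278.8]), array([47.6, 47. ]), 63.0, array([ 353.4, -279. ]), 48.4)
```

View pics/w1.png

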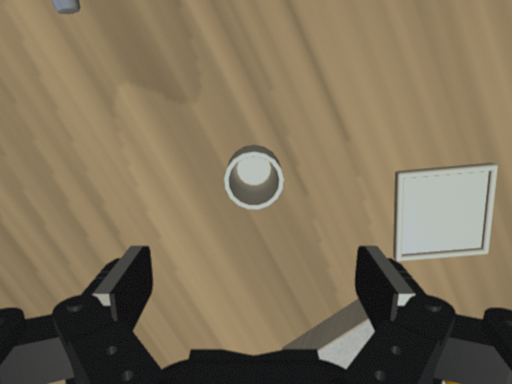

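The rim sits at pixel (254,181) and measures 48 mm, so the cup centre is (353.5,-279). I'm grasping it now.

>>> step_arm --targets "1 -.001 .002 -.08 0 0 0;1 -.001 .002 -.16 0 0 0;1 -.001 .002 -.22 0 0 0;1 -.001 .002 -.27 0 0 0;1 -.001 .002 -.3 0 0 0;1 -.001 .002 -.306 0 0 0;1 -.001 .002 -.306 0 0 0;-1 -.001 .002 -.306 0 0 0;-1 -.001 .002 -.306 0 0 0;-1 -.001 .002 -.306 0 0 0"

```text
clock: 1.82
eef_pos: [0.3547, -0.2807, 0.0197]
tool_rot: [0.853, 0.522, 0.001, 0.001]
ft_force: [0.3, -0.1, -0.6]
grip_width: 0.0517
grasp_force: 0.0
```

>>> step_arm --targets "-1 0 0 0 0 0 0;-1 0 0 0 0 0 0;-1 0 0 0 0 0 0;-1 0 0 0 0 0 0;-1 0 0 .01 0 0 0;-1 0 0 .03 0 0 0;-1 0 0 .08 0 0 0;-1 0 0 .15 0 0 0"

```text
clock: 2.48
eef_pos: [0.3519, -0.2779, 0.0925]
tool_rot: [0.853, 0.522, -0.001, -0.003]
ft_force: [0.0, -0.5, 0.1]
grip_width: 0.046
grasp_force: 61.6
```

>>> step_arm --targets "-1 .03 .1 .1 0 0 0;-1 .06 .2 .2 0 0 0.2;-1 .155 .683 .2 0 0 .5;-1 .155 .683 .2 0 0 1;-1 .155 .683 .2 0 0 1;-1 .155 .683 .2 0 0 1;-1 .155 .683 .2 0 0 1;-1 .155 .683 .2 0 0 1;-1 .155 .683 .2 0 0 1;-1 .155 .683 .2 0 0 1"

```text
clock: 3.32
eef_pos: [0.4333, 0.0685, 0.1954]
tool_rot: [0.584, 0.812, 0.003, 0.001]
ft_force: [0.8, -0.4, -0.6]
grip_width: 0.046
grasp_force: 61.7
```

>>> step_arm --targets "-1 .155 .683 0 0 0 0;-1 .155 .683 0 0 0 0;-1 .155 .683 0 0 0 0;-1 .155 .683 0 0 0 0;-1 .155 .683 0 0 0 0;-1 .155 .683 0 0 0 0;-1 .155 .683 0 0 0 0;-1 .155 .683 0 0 0 0;-1 .155 .683 0 0 0 0;-1 .155 .683 0 0 0 0"

```text
clock: 4.15
eef_pos: [0.5086, 0.4076, 0.1924]
tool_rot: [0.586, 0.81, 0.001, -0.0]
ft_force: [0.3, -1.2, -0.6]
grip_width: 0.046
grasp_force: 61.8
```

```bash
python3 - <<'E'
from h import *
im,i,uv=look("w2",(.509,.404),.006)
E
```

```text
t 4.15 tcp [508.6 407.6 192.4] yaw_y 18.3 z [-0.     0.001 -1.   ] q [0.68 0.57 0.39 1.4  0.   1.93] w 46.0 F [ 0.3 -1.2 -0.6] g 61.8
seed px [253. 169.]
```

View pics/w2.png

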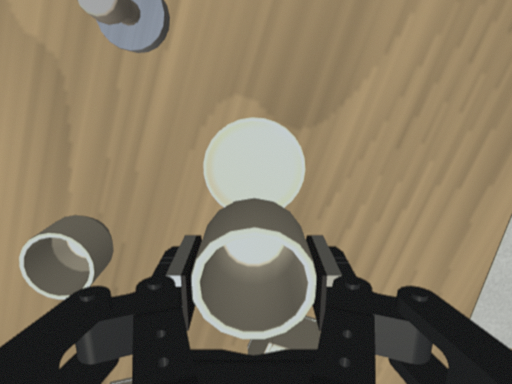

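```bash
cat >> h.py <<'E'
def circ(p):
    A=np.c_[2*p,np.ones(len(p))]; s=np.linalg.lstsq(A,(p**2).sum(1),rcond=None)[0]
    return np.round(s[:2]*1e3,1),round(2e3*np.sqrt(s[2]+s[:2]@s[:2]),1)
def sat(im,uv): print(cv2.cvtColor(im,cv2.COLOR_RGB2HSV)[tuple(np.array(uv)[::-1])])
E
python3 - <<'E'
from h import *
im=np.load("pics/w2.npy"); i=bot.camera_info("wrist"); m=white(im,120,60)
sat(im,(254,160));sat(im,(340,150));sat(im,(196,283));sat(im,(254,215))
mm=m.copy(); mm[190:]=0
c=blob(mm,(254,160)); c=c[c[:,1]<188]; print("saucer",circ(ray(i,c,.008)))
mm=m.copy(); mm[:230]=0; 
try:
  # outer rim: lower half contour of ring
  c=blob(mm,(254,331),3); print(c.min(0),c.max(0)); c=c[c[:,1]>285]; print("rim",circ(ray(i,c,.1924+.0315)))
except Exception as e: print(e)
E
```

```text
[ 64  10 204]
[ 18  87 168]
[ 68  10 205]
[24 37 96]
saucer (array([509., 402.]), np.float64(99.1))
[191 230] [315 342]
rim (array([507.2, 406.8]), np.float64(45.6))
```

>>> step_arm --targets "-1 .001 -.011 -.08 0 0 0;-1 .001 -.011 -.16 0 0 0;-1 .001 -.011 -.22 0 0 0;-1 .001 -.011 -.27 0 0 0;-1 .001 -.011 -.3 0 0 0;-1 .001 -.011 -.315 0 0 0;-1 .001 -.011 -.325 0 0 0;-1 .001 -.011 -.328 0 0 0;-1 .001 -.011 -.33 0 0 0;-1 .001 -.011 -.33 0 0 0"

```text
clock: 5.03
eef_pos: [0.5102, 0.3983, 0.0299]
tool_rot: [0.588, 0.809, 0.001, 0.0]
ft_force: [0.3, 0.0, -1.0]
grip_width: 0.0463
grasp_force: 61.8
```

>>> step_arm --targets "-1 0 0 -.002 0 0 0;-1 0 0 -.004 0 0 0;-1 0 0 -.004 0 0 0"

```text
clock: 5.28
eef_pos: [0.5095, 0.3981, 0.0268]
tool_rot: [0.588, 0.809, 0.0, 0.0]
ft_force: [-0.2, -0.6, -0.7]
grip_width: 0.0462
grasp_force: 61.8
```

>>> step_arm --targets "-1 0 0 -.002 0 0 0;-1 0 0 -.002 0 0 0"

```text
clock: 5.45
eef_pos: [0.5095, 0.3982, 0.0262]
tool_rot: [0.588, 0.809, 0.0, 0.0]
ft_force: [-0.6, -0.4, 4.0]
grip_width: 0.046
grasp_force: 62.1
```

Contact came at the expected height, but the last look was taken while the arm was still moving. I'm raising the cup and measuring again once it has settled.

>>> step_arm --targets "-1 0 0.006 .04 0 0 0;-1 0 0.006 .1 0 0 0;-1 0 0.006 .2 0 0 0;-1 0 0.006 .3 0 0 0;-1 0 0.006 .3 0 0 0;-1 0 0.006 .3 0 0 0;-1 0 0.006 .3 0 0 0;-1 0 0.006 .3 0 0 0"

```text
clock: 6.12
eef_pos: [0.5086, 0.4004, 0.1737]
tool_rot: [0.588, 0.809, -0.001, -0.0]
ft_force: [-0.1, 0.5, -2.3]
grip_width: 0.0459
grasp_force: 61.8
```

```bash
cat >> h.py <<'E'
def scan(im,i,c,r0,r1,a0,a1,z,n=60,k=1):
    """outermost strong edge bright->dark along image rays from c; returns world points"""
    g=cv2.GaussianBlur(cv2.cvtColor(im,cv2.COLOR_RGB2HSV)[...,1],(3,3),0).astype(float); pts=[]
    for a in np.radians(np.linspace(a0,a1,n)):
        r=np.arange(r0,r1,.5); u=c[0]+r*np.cos(a); v=c[1]+r*np.sin(a)
        s=cv2.remap(g,u.astype(np.float32)[None],v.astype(np.float32)[None],1)[0]
        j=np.argmax(np.gradient(s)); pts.append((u[j],v[j]))
    return np.array(pts),ray(i,pts,z)
E
python3 - <<'E'
from h import *
im,i,uv=look("w3",(.509,.402),.006)
m=white(im,120,40); mm=m.copy(); mm[185:]=0
c=blob(mm,(int(uv[0]),150)); c=c[c[:,1]<183]; print("saucer",circ(ray(i,c,.008)),c.min(0),c.max(0))
im2,i2,_=look("w3b",(.509,.402),.006); 
p,q=scan(im2,i2,(254,283),45,85,20,160,.174+.032); print("rim",circ(q),np.round(p[::8]))
E
```

```text
t 6.12 tcp [508.6 400.4 173.7] yaw_y 18.0 z [-0.002 -0.002 -1.   ] q [ 0.67  0.57  0.34  1.35 -0.    1.92] w 45.9 F [-0.1  0.5 -2.3] g 61.8
seed px [255. 168.]
saucer (array([509.4, 404.9]), np.float64(98.3)) [203 111] [311 182]
t 6.17 tcp [508.3 400.1 172.9] yaw_y 18.0 z [-0.003 -0.003 -1.   ] q [ 0.67  0.57  0.34  1.35 -0.    1.92] w 46.2 F [ 0.  -0.7 -1.3] g 61.8
seed px [256. 168.]
rim (array([509.4, 396.6]), np.float64(38.0)) [[325. 309.]
 [301. 321.]
 [285. 333.]
 [267. 339.]
 [248. 339.]
 [230. 335.]
 [213. 326.]
 [199. 311.]]
```

>>> step_arm --targets "-1 .002 .006 -.08 0 0 0;-1 .002 .006 -.15 0 0 0;-1 .002 .006 -.2 0 0 0;-1 .002 .006 -.25 0 0 0;-1 .002 .006 -.28 0 0 0;-1 .002 .006 -.29 0 0 0;-1 .002 .006 -.294 0 0 0;-1 .002 .006 -.296 0 0 0;-1 .002 .006 -.298 0 0 0;-1 .002 .006 -.3 0 0 0"

```text
clock: 7.05
eef_pos: [0.5081, 0.4022, 0.0261]
tool_rot: [0.588, 0.809, -0.003, -0.001]
ft_force: [-7.7, -7.1, 18.8]
grip_width: 0.046
grasp_force: 63.6
```

>>> step_arm --targets "-1 0 0 0 0 0 0;-1 0 0 0 0 0 0;-1 0 0 0 0 0 0"

```text
clock: 7.3
eef_pos: [0.5081, 0.4022, 0.0261]
tool_rot: [0.588, 0.809, -0.002, -0.001]
ft_force: [-6.3, -5.3, 13.2]
grip_width: 0.0459
grasp_force: 63.2
```

>>> step_arm --targets "-1 0.001 .001 .005 0 0 0;-1 .001 .001 .005 0 0 0;-1 .001 .001 .005 0 0 0;-1 .001 .001 .005 0 0 0"

```text
clock: 7.63
eef_pos: [0.5106, 0.4042, 0.0269]
tool_rot: [0.588, 0.809, -0.001, -0.0]
ft_force: [-0.3, -0.3, -1.7]
grip_width: 0.0461
grasp_force: 61.9
```

>>> step_arm --targets "-1 0 0 -.001 0 0 0;-1 0 0 -.002 0 0 0;-1 0 0 -.002 0 0 0;-1 0 0 -.002 0 0 0"

```text
clock: 7.97
eef_pos: [0.5108, 0.4044, 0.0265]
tool_rot: [0.588, 0.809, -0.0, -0.0]
ft_force: [0.0, 0.7, -0.8]
grip_width: 0.046
grasp_force: 62.0
```

>>> step_arm --targets "-1 -.002 -.001 -.001 0 0 0;-1 -.002 -.001 -.001 0 0 0;.3 -.002 -.001 -.001 0 0 0;.5 -.002 -.001 -.001 0 0 0;.8 -.002 -.001 0 0 0 0;.8 -.002 -.001 0 0 0 0;.8 -.002 -.001 .03 0 0 0;.8 -.002 -.001 .1 0 0 0;1 -.002 -.001 .2 0 0 0;1 -.002 -.001 .28 0 0 0"

```text
clock: 8.8
eef_pos: [0.509, 0.4033, 0.1606]
tool_rot: [0.588, 0.809, -0.001, -0.0]
ft_force: [1.6, 0.1, 0.5]
grip_width: 0.0854
grasp_force: 0.0
```

>>> step_arm --targets "1 0 0 .03 0 0 0;1 0 0 .03 0 0 0;1 0 0 .03 0 0 0;1 0 0 .03 0 0 0"

```text
clock: 9.13
eef_pos: [0.5092, 0.4034, 0.1738]
tool_rot: [0.588, 0.809, -0.001, -0.0]
ft_force: [-0.1, 1.0, -0.9]
grip_width: 0.0857
grasp_force: 0.0
```

```bash
cat >> h.py <<'E'
def px(i,P3):
    f=192/np.tan(np.radians(i["vertical_fov"])/2); P=i["pose"]; c=P[:3,:3].T@(np.asarray(P3)-P[:3,3])
    return (i["cx"]+f*c[0]/-c[2],i["cy"]-f*c[1]/-c[2])
E
python3 - <<'E'
from h import *
im,i,uv=look("w4",(.509,.404),.01)
m=white(im,120,40); c=blob(m,(uv[0],uv[1]-25)); print("saucer",circ(ray(i,c,.008)),c.min(0),c.max(0))
E
```

```text
t 9.13 tcp [509.2 403.4 173.8] yaw_y 18.0 z [-0.002 -0.001 -1.   ] q [0.67 0.57 0.35 1.35 0.   1.93] w 85.7 F [-0.1  1.  -0.9] g 0.0
seed px [254. 170.]
saucer (array([509.5, 404.7]), np.float64(98.5)) [202 114] [309 219]
```

View pics/w4.png

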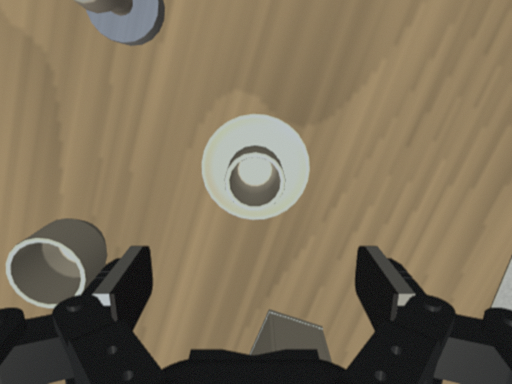

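The small round cup stands on its saucer, with the rim at about (256,181) and the saucer around (255,167). I'm moving above the large round cup.

>>> step_arm --targets "1 -.283 -.257 .02 0 0 0;1 -.283 -.257 .02 0 0 0;1 -.283 -.257 .02 0 0 0;1 -.283 -.257 .02 0 0 0;1 -.283 -.257 .02 0 0 0;1 -.283 -.257 .02 0 0 0;1 -.283 -.257 .02 0 0 0;1 -.283 -.257 .02 0 0 0;1 -.283 -.257 .02 0 0 0;1 -.283 -.257 .02 0 0 0"

```text
clock: 10.02
eef_pos: [0.369, 0.2761, 0.1845]
tool_rot: [0.588, 0.809, -0.0, -0.0]
ft_force: [0.4, 1.0, -0.1]
grip_width: 0.0856
grasp_force: 0.0
```

```bash
python3 - <<'E'
from h import *
# check cup1: pose reconstructed from tcp of that picture
p,y,R=st(); i=bot.camera_info("wrist"); d=i["pose"][:3,3]-p
j=dict(i); P=i["pose"].copy(); P[:3,3]=np.array([.5092,.4034,.1738])+d; j["pose"]=P
print("cup1 centre",ray(j,(256,181),.056),"expect px",px(j,(.5095,.4047,.056)))
im,i,uv=look("w5",(.3675,.2755),.064)
m=white(im,105,60); c=blob(m,uv,40); print("rim",fit(ray(i,c,.064)),circ(ray(i,c,.064)),c.min(0),c.max(0))
E
```

```text
t 10.02 tcp [369.  276.1 184.5] yaw_y 18.0 z [-0.001 -0.    -1.   ] q [ 0.64  0.19 -0.18  1.2   0.    1.9 ] w 85.6 F [ 0.4  1.  -0.1] g 0.0
cup1 centre [[0.50978635 0.40624095]] expect px (np.float64(255.04351116228924), np.float64(182.69678129779527))
t 10.02 tcp [369.  276.1 184.5] yaw_y 18.0 z [-0.001 -0.    -1.   ] q [ 0.64  0.19 -0.18  1.2   0.    1.9 ] w 85.6 F [ 0.4  1.  -0.1] g 0.0
seed px [252. 183.]
rim (array([367.6, 278.9]), array([65.7, 65.3]), 18.0, array([368. , 278.8]), 66.4) (array([367.9, 278.9]), np.float64(65.3)) [212 138] [295 218]
```

>>> step_arm --targets "1 0 .007 -.06 0 0 0;1 0 .007 -.14 0 0 0;1 0 .007 -.2 0 0 0;1 0 .007 -.26 0 0 0;1 0 .007 -.3 0 0 0;1 0 .007 -.32 0 0 0;1 0 .007 -.32 0 0 0;1 0 .007 -.32 0 0 0;1 0 .007 -.32 0 0 0;1 0 .007 -.32 0 0 0"

```text
clock: 10.9
eef_pos: [0.3694, 0.2798, 0.0262]
tool_rot: [0.588, 0.809, 0.001, 0.0]
ft_force: [-0.6, -0.1, -0.3]
grip_width: 0.0852
grasp_force: 0.0
```

>>> step_arm --targets "-1 0 0 0 0 0 0;-1 0 0 0 0 0 0;-1 0 0 0 0 0 0;-1 0 0 0 0 0 0;-1 0 0 0 0 0 0;-1 0 0 0 0 0 0"

```text
clock: 11.4
eef_pos: [0.369, 0.2795, 0.0266]
tool_rot: [0.588, 0.809, 0.001, 0.0]
ft_force: [-1.2, -0.7, 6.5]
grip_width: 0.0652
grasp_force: 65.5
```

>>> step_arm --targets "-1 0 0 .01 0 0 0;-1 0 0 .03 0 0 0;-1 0 0 .08 0 0 0;-1 0 0 .15 0 0 0;-1 0 -.1 .23 0 0 0;-1 .05 -.2 .3 0 0 0;-1 .1 -.4 .32 0 0 0;-1 .164 -.735 .32 0 0 0;-1 .164 -.735 .32 0 0 0;-1 .164 -.735 .32 0 0 0"

```text
clock: 12.23
eef_pos: [0.4183, 0.052, 0.1724]
tool_rot: [0.588, 0.809, 0.0, 0.0]
ft_force: [1.2, 0.5, -3.1]
grip_width: 0.0646
grasp_force: 67.2
```

>>> step_arm --targets "-1 .064 -.27 .03 0 0 0;-1 .064 -.27 .03 0 0 0;-1 .064 -.27 .03 0 0 0;-1 .064 -.27 .03 0 0 0;-1 .064 -.27 .03 0 0 0;-1 .064 -.27 .03 0 0 0;-1 .064 -.27 .03 0 0 0;-1 .064 -.27 .03 0 0 0;-1 .064 -.27 .03 0 0 0;-1 .064 -.27 .03 0 0 0"

```text
clock: 13.07
eef_pos: [0.4502, -0.0801, 0.1864]
tool_rot: [0.587, 0.81, -0.0, -0.0]
ft_force: [0.8, -0.8, -1.7]
grip_width: 0.0647
grasp_force: 67.2
```

```bash
python3 - <<'E'
from h import *
im,i,uv=look("w6",(.45,-.09),.008)
m=white(im,120,40); mm=m.copy(); k=int(uv[1])+12; mm[k:]=0
c=blob(mm,(uv[0],uv[1]-25)); c=c[c[:,1]<k-2]; print("saucer",circ(ray(i,c,.008)),c.min(0),c.max(0))
E
```

```text
t 13.07 tcp [450.2 -80.1 186.4] yaw_y 18.1 z [-0.  0. -1.] q [-0.18  0.18 -0.19  1.2   0.    1.08] w 64.7 F [ 0.8 -0.8 -1.7] g 67.2
seed px [251. 177.]
saucer (array([444.2, -72.6]), np.float64(105.1)) [183 107] [319 185]
```

View pics/w6.png

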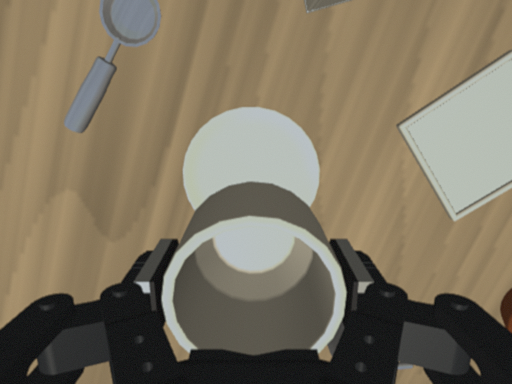

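```bash
python3 - <<'E'
from h import *
p,y,R=st(); im=np.load("pics/w6.npy"); i=bot.camera_info("wrist"); j=dict(i); P=i["pose"].copy(); P[:3,3]+=np.array([.4502,-.0801,.1864])-p; j["pose"]=P
m=white(im,120,40); m[176:]=0
c=blob(m,(250,140)); c=c[c[:,1]<174]; print("saucer",circ(ray(j,c,.008)),c.min(0),c.max(0))
E
```

```text
t 13.12 tcp [450.3 -80.3 186.5] yaw_y 18.1 z [-0.  0. -1.] q [-0.18  0.18 -0.19  1.2   0.    1.08] w 64.8 F [ 0.4  0.1 -2.1] g 67.2
saucer (array([449.9, -89.6]), np.float64(130.4)) [183 107] [319 173]
```

>>> step_arm --targets "-1 0 -.019 -.06 0 0 0;-1 0 -.019 -.13 0 0 0;-1 0 -.019 -.19 0 0 0;-1 0 -.019 -.24 0 0 0;-1 0 -.019 -.275 0 0 0;-1 0 -.019 -.29 0 0 0;-1 0 -.019 -.295 0 0 0;-1 0 -.019 -.298 0 0 0;-1 0 -.019 -.298 0 0 0;-1 0 -.019 -.298 0 0 0"

```text
clock: 13.95
eef_pos: [0.4517, -0.0909, 0.0387]
tool_rot: [0.588, 0.809, 0.001, 0.001]
ft_force: [-0.5, -0.4, -1.7]
grip_width: 0.0651
grasp_force: 67.1
```

>>> step_arm --targets "-1 0 0 -.002 0 0 0;-1 0 0 -.004 0 0 0;-1 0 0 -.004 0 0 0;-1 0 0 -.004 0 0 0"

```text
clock: 14.28
eef_pos: [0.4506, -0.0908, 0.0357]
tool_rot: [0.588, 0.809, 0.0, 0.0]
ft_force: [-0.3, 0.6, -2.4]
grip_width: 0.0649
grasp_force: 67.1
```

>>> step_arm --targets "-1 -.001 .002 -.002 0 0 0;-1 -.001 .002 -.004 0 0 0;-1 -.001 .002 -.004 0 0 0;-1 -.001 .002 -.004 0 0 0"

```text
clock: 14.62
eef_pos: [0.4498, -0.0897, 0.0333]
tool_rot: [0.588, 0.809, -0.0, -0.0]
ft_force: [-0.8, 0.3, -2.1]
grip_width: 0.0648
grasp_force: 67.1
```

>>> step_arm --targets "-1 0 0 -.001 0 0 0;-1 0 0 -.002 0 0 0;-1 0 0 -.002 0 0 0"

```text
clock: 14.87
eef_pos: [0.45, -0.0898, 0.0327]
tool_rot: [0.588, 0.809, 0.0, 0.0]
ft_force: [-0.4, -0.6, 1.9]
grip_width: 0.0648
grasp_force: 67.5
```

>>> step_arm --targets ".7 0 0 0 0 0 0;.8 0 0 0 0 0 0;1 0 0 0 0 0 0;1 0 0 0 0 0 0;1 0 0 0 0 0 0;1 0 0 .03 0 0 0;1 0 0 .1 0 0 0;1 0 0 .18 0 0 0;1 0 0 .26 0 0 0;1 0 0 .3 0 0 0"

```text
clock: 15.7
eef_pos: [0.452, -0.0901, 0.1872]
tool_rot: [0.588, 0.809, 0.001, 0.003]
ft_force: [1.2, -0.0, -0.4]
grip_width: 0.0855
grasp_force: 0.0
```

>>> step_arm --targets "1 0 0 .01 0 0 0;1 0 0 .01 0 0 0;1 0 0 .01 0 0 0"

```text
clock: 15.95
eef_pos: [0.4494, -0.0897, 0.1866]
tool_rot: [0.588, 0.809, -0.0, -0.001]
ft_force: [-0.1, -0.2, -1.4]
grip_width: 0.0852
grasp_force: 0.0
```

```bash
python3 - <<'E'
from h import *
im,i,uv=look("w7",(.45,-.09),.008)
m=white(im,120,40); c=blob(m,(uv[0],uv[1]-45)); print("saucer",circ(ray(i,c,.008)),c.min(0),c.max(0), "expected rim px",px(i,(.45,-.09,.07)),px(i,(.45+.033*.95,-.09+.033*.31,.07)),px(i,(.45-.033*.95,-.09-.033*.31,.07)),px(i,(.45+.033*.31,-.09-.033*.95,.07)),px(i,(.45-.033*.31,-.09+.033*.95,.07)))
E
```

```text
t 15.95 tcp [449.4 -89.7 186.6] yaw_y 18.0 z [-0.001  0.    -1.   ] q [-0.2   0.19 -0.18  1.2   0.    1.06] w 85.2 F [-0.1 -0.2 -1.4] g 0.0
seed px [255. 168.]
saucer (array([450. , -89.8]), np.float64(130.7)) [186  97] [323 231] expected rim px (np.float64(254.84032854108202), np.float64(185.2751266189654)) (np.float64(296.982372465231), np.float64(185.19085355574305)) (np.float64(212.70941181337048), np.float64(185.3593774307058)) (np.float64(254.8832231268103), np.float64(224.5059804939896)) (np.float64(254.79439190810527), np.float64(143.2620542177236))
```

View pics/w7.png

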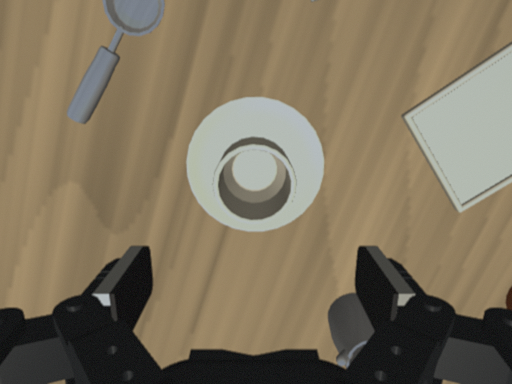

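The rim spans columns 212–297, centred as predicted. Next is the small square cup.

>>> step_arm --targets "1 .012 .36 -.01 0 0 .35;1 .012 .36 -.01 0 0 .35;1 .012 .36 -.01 0 0 .35;1 .012 .36 -.01 0 0 .35;1 .012 .36 -.01 0 0 .35;1 .012 .36 -.01 0 0 .35;1 .012 .36 -.01 0 0 .35;1 .012 .36 -.01 0 0 .35;1 .012 .36 -.01 0 0 .35"

```text
clock: 16.75
eef_pos: [0.4555, 0.089, 0.1817]
tool_rot: [0.472, 0.881, -0.001, -0.001]
ft_force: [1.1, 0.2, -0.4]
grip_width: 0.0858
grasp_force: 0.0
```

```bash
python3 - <<'E'
from h import *
im,i,uv=look("w8",(.456,.09),.05)
m=white(im,105,60); c=blob(m,uv,25); print(fit(ray(i,c,.05)),c.min(0),c.max(0))
cv2.imwrite("pics/w8c.png",np.hstack([im[90:290,150:360,::-1],cv2.merge([m*255]*3)[90:290,150:360]]))
E
```

```text
t 16.75 tcp [455.5  89.  181.7] yaw_y 33.6 z [-0.002 -0.001 -1.   ] q [ 0.19  0.2  -0.18  1.19 -0.    1.18] w 85.8 F [ 1.1  0.2 -0.4] g 0.0
seed px [255. 179.]
(array([457.3,  92.5]), array([43.9, 44.1]), 33.6, array([457.2,  92.7]), 60.1) [232 151] [285 203]
```

View pics/w8c.png

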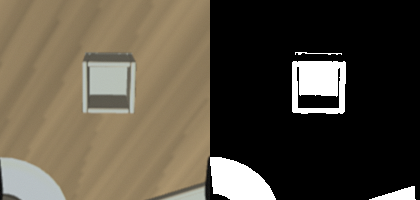

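The rim is a clean 44 mm square at 33.6°, centred at (457.3,92.5), and the gripper is already aligned with it.

>>> step_arm --targets "1 .004 .007 -.06 0 0 0;1 .004 .007 -.14 0 0 0;1 .004 .007 -.2 0 0 0;1 .004 .007 -.26 0 0 0;1 .004 .007 -.3 0 0 0;1 .004 .007 -.326 0 0 0;1 .004 .007 -.326 0 0 0;1 .004 .007 -.326 0 0 0;1 .004 .007 -.326 0 0 0;1 .004 .007 -.326 0 0 0"

```text
clock: 17.63
eef_pos: [0.4593, 0.0936, 0.0208]
tool_rot: [0.472, 0.882, 0.001, 0.001]
ft_force: [-0.0, 0.5, -0.3]
grip_width: 0.0853
grasp_force: 0.0
```

>>> step_arm --targets "-1 0 0 0 0 0 0;-1 0 0 0 0 0 0;-1 0 0 0 0 0 0;-1 0 0 0 0 0 0;-1 0 0 0 0 0 0;-1 0 0 0 0 0 0;-1 0 0 0 0 0 0;-1 0 0 0 0 0 0"

```text
clock: 18.3
eef_pos: [0.4585, 0.0939, 0.0202]
tool_rot: [0.471, 0.882, 0.0, 0.001]
ft_force: [-0.1, -0.9, 6.2]
grip_width: 0.0434
grasp_force: 62.1
```

>>> step_arm --targets "-1 0 0 .01 0 0 0;-1 0 0 .03 0 0 0;-1 0 0 .08 0 0 0;-1 0 0 .15 0 0 0;-1 0 -.05 .23 0 0 0;-1 .01 -.15 .3 0 0 0;-1 .02 -.3 .34 0 0 .2;-1 .076 -.97 .34 0 0 .5;-1 .076 -.97 .34 0 0 .76;-1 .076 -.97 .34 0 0 .76"

```text
clock: 19.13
eef_pos: [0.4728, -0.1048, 0.1738]
tool_rot: [0.267, 0.964, 0.0, 0.0]
ft_force: [0.4, -0.4, -1.4]
grip_width: 0.0431
grasp_force: 61.4
```

>>> step_arm --targets "-1 .04 -.56 .03 0 0 .124;-1 .04 -.56 .03 0 0 .124;-1 .04 -.56 .03 0 0 .124;-1 .04 -.56 .03 0 0 .124;-1 .04 -.56 .03 0 0 .124;-1 .04 -.56 .03 0 0 .124;-1 .04 -.56 .03 0 0 .124;-1 .04 -.56 .03 0 0 .124;-1 .04 -.56 .03 0 0 .124;-1 .04 -.56 .03 0 0 .124"

```text
clock: 19.97
eef_pos: [0.4925, -0.3827, 0.1874]
tool_rot: [0.223, 0.975, 0.001, -0.001]
ft_force: [-0.2, -0.0, -1.4]
grip_width: 0.0433
grasp_force: 61.5
```

>>> step_arm --targets "-1 0 0 0 0 0 0;-1 0 0 0 0 0 0;-1 0 0 0 0 0 0"

```text
clock: 20.22
eef_pos: [0.4934, -0.3821, 0.1887]
tool_rot: [0.222, 0.975, 0.0, -0.0]
ft_force: [0.3, 0.5, -0.5]
grip_width: 0.0428
grasp_force: 61.5
```

```bash
python3 - <<'E'
from h import *
im,i,uv=look("w9",(.495,-.400),.01)
m=white(im,110,50); c=blob(m,(uv[0],uv[1]-20),10); print(c.min(0),c.max(0),fit(ray(i,c,.01)))
E
```

```text
t 20.22 tcp [ 493.4 -382.1  188.7] yaw_y 64.3 z [-0.  0. -1.] q [-0.66  0.51  0.29  1.35  0.   -0.21] w 42.8 F [ 0.3  0.5 -0.5] g 61.5
seed px [237. 176.]
[186 125] [313 339] (array([ 563.9, -416.2]), array([123.8, 236. ]), 64.6, array([ 565.8, -417.6]), 258.4)
```

View pics/w9.png

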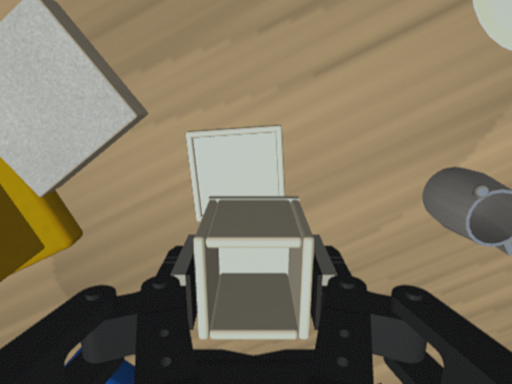

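```bash
cat >> h.py <<'E'
def sq(i,c,kmax,size,z=.01):
    """square saucer from its contour above image row kmax: top edge + both sides"""
    c=c[c[:,1]<kmax]; l,r=c[:,0].min(),c[:,0].max(); t=c[:,1].min()
    p=ray(i,c,z); w=(r-l)
    T=p[(c[:,1]<t+.12*w)&(c[:,0]>l+.2*w)&(c[:,0]<r-.2*w)]
    # robust line for top edge
    for _ in range(3):
        vx,vy,x0,y0=cv2.fitLine(T.astype(np.float32)*1000,cv2.DIST_HUBER,0,.01,.01).ravel()
        e=np.abs((T[:,0]*1e3-x0)*vy-(T[:,1]*1e3-y0)*vx); T=T[e<max(1.,2*np.median(e))]
    d=np.array([vx,vy]); n=np.array([-vy,vx]); q=p*1e3-[x0,y0]
    if np.mean(q@n)<0: n=-n
    s=q@d; k=q@n; k1=(k>15)&(k<k.max()-3)
    L=np.median(s[k1&(s<np.mean([s.min(),s.max()]))]); Rr=np.median(s[k1&(s>np.mean([s.min(),s.max()]))])
    cen=np.array([x0,y0])+d*(L+Rr)/2+n*size/2
    print("edge deg",round(np.degrees(np.arctan2(vy,vx))%90,1),"width",round(Rr-L,1),"centre",np.round(cen,1))
E
python3 - <<'E'
from h import *
p,y,R=st(); im=np.load("pics/w9.npy"); i=bot.camera_info("wrist")
m=white(im,110,50); m[192:]=0; c=blob(m,(235,165),10); sq(i,c,188,90)
E
```

```text
t 20.27 tcp [ 493.4 -382.3  188.7] yaw_y 64.3 z [ 0. -0. -1.] q [-0.66  0.51  0.29  1.35  0.   -0.21] w 43.2 F [-0.   0.1 -1.1] g 61.5
edge deg 68.1 width 88.4 centre [ 494.2 -399.9]
```

>>> step_arm --targets "-1 .002 -.036 -.04 0 0 .08;-1 .002 -.036 -.11 0 0 .08;-1 .002 -.036 -.18 0 0 .08;-1 .002 -.036 -.24 0 0 .08;-1 .002 -.036 -.28 0 0 .08;-1 .002 -.036 -.3 0 0 .08;-1 .002 -.036 -.31 0 0 .08;-1 .002 -.036 -.314 0 0 .08;-1 .002 -.036 -.314 0 0 .08;-1 .002 -.036 -.314 0 0 .08"

```text
clock: 21.1
eef_pos: [0.4953, -0.4023, 0.0333]
tool_rot: [0.192, 0.981, -0.001, 0.002]
ft_force: [0.0, 0.1, -0.7]
grip_width: 0.0431
grasp_force: 61.5
```

>>> step_arm --targets "-1 0 0 -.002 0 0 0;-1 0 0 -.004 0 0 0;-1 0 0 -.004 0 0 0;-1 0 0 -.004 0 0 0"

```text
clock: 21.43
eef_pos: [0.4942, -0.4016, 0.0297]
tool_rot: [0.192, 0.981, -0.0, 0.0]
ft_force: [1.1, -0.1, -1.6]
grip_width: 0.0431
grasp_force: 61.5
```

```bash
python3 -c "
from h import *
st()"
```

```text
t 21.43 tcp [ 494.2 -401.6   29.7] yaw_y 67.8 z [ 0. -0. -1.] q [-0.68  0.65  0.1   1.02 -0.   -0.3 ] w 43.1 F [ 1.1 -0.1 -1.6] g 61.5
```

Correcting y by about 1.5 mm and lowering to contact.

>>> step_arm --targets "-1 0 .003 -.002 0 0 0;-1 0 .003 -.004 0 0 0;-1 0 .003 -.005 0 0 0;-1 0 .003 -.005 0 0 0"

```text
clock: 21.77
eef_pos: [0.494, -0.3998, 0.0265]
tool_rot: [0.192, 0.981, 0.0, -0.0]
ft_force: [0.2, -0.0, -1.5]
grip_width: 0.043
grasp_force: 61.5
```

>>> step_arm --targets "-1 0 0 -.001 0 0 0;-1 0 0 -.002 0 0 0;-1 0 0 -.002 0 0 0"

```text
clock: 22.02
eef_pos: [0.4941, -0.3999, 0.0263]
tool_rot: [0.192, 0.981, -0.0, 0.0]
ft_force: [-1.8, 1.2, 3.0]
grip_width: 0.043
grasp_force: 62.0
```

>>> step_arm --targets ".3 0 0 0 0 0 0;.5 0 0 0 0 0 0;.5 0 0 0 0 0 0;.5 0 0 0 0 0 0;.5 0 0 .03 0 0 0;.5 0 0 .1 0 0 0;1 0 0 .18 0 0 0;1 0 0 .26 0 0 0;1 0 0 .32 0 0 0;1 0 0 .32 0 0 0"

```text
clock: 22.85
eef_pos: [0.4975, -0.4027, 0.1948]
tool_rot: [0.192, 0.981, -0.004, 0.007]
ft_force: [0.8, -0.8, 0.8]
grip_width: 0.0854
grasp_force: 0.0
```

>>> step_arm --targets "1 0 0 .0 0 0 0;1 0 0 .0 0 0 0;1 0 0 .0 0 0 0"

```text
clock: 23.1
eef_pos: [0.4932, -0.3992, 0.1838]
tool_rot: [0.192, 0.981, 0.001, -0.002]
ft_force: [-0.8, -0.0, 0.1]
grip_width: 0.0849
grasp_force: 0.0
```

```bash
python3 - <<'E'
from h import *
im,i,uv=look("w10",(.494,-.400),.01)
m=white(im,110,50); c=blob(m,(uv[0],uv[1]-32),8); print(fit(ray(i,c,.01)),c.min(0),c.max(0))
x=np.array([-np.sin(np.radians(67.8)),np.cos(np.radians(67.8))])*.022; yv=np.array([x[1],-x[0]])
print("exp rim px",[np.round(px(i,np.r_[np.array([.4942,-.3999])+a*x+b*yv,.056])) for a in(1,-1) for b in (1,-1)])
cv2.imwrite("pics/w10c.png",im[80:280,150:350,::-1])
E
```

```text
t 23.1 tcp [ 493.2 -399.2  183.8] yaw_y 67.8 z [-0.003  0.002 -1.   ] q [-0.68  0.54  0.32  1.36 -0.   -0.29] w 84.9 F [-0.8 -0.   0.1] g 0.0
seed px [252. 170.]
(array([ 493.7, -399.6]), array([89.4, 89.8]), 68.1, array([ 494. , -399.5]), 124.0) [204 121] [301 214]
exp rim px [array([280., 156.]), array([225., 156.]), array([279., 208.]), array([226., 208.])]
```

View pics/w10c.png

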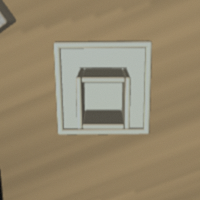

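The rim corners land at (229,156), (281,156) and row 208 as predicted, so the cup is centred and parallel. Last is the large square cup.

>>> step_arm --targets "1 .106 .628 .03 0 0 .444;1 .106 .628 .03 0 0 .444;1 .106 .628 .03 0 0 .444;1 .106 .628 .03 0 0 .444;1 .106 .628 .03 0 0 .444;1 .106 .628 .03 0 0 .444;1 .106 .628 .03 0 0 .444;1 .106 .628 .03 0 0 .444;1 .106 .628 .03 0 0 .444;1 .106 .628 .03 0 0 .444"

```text
clock: 23.98
eef_pos: [0.5466, -0.0842, 0.1995]
tool_rot: [0.017, 1.0, 0.0, -0.001]
ft_force: [-0.8, 0.3, 0.2]
grip_width: 0.0857
grasp_force: 0.0
```

>>> step_arm --targets "1 .106 .628 0 0 0 0;1 .106 .628 0 0 0 0;1 .106 .628 0 0 0 0;1 .106 .628 0 0 0 0;1 .106 .628 0 0 0 0;1 .106 .628 0 0 0 0;1 .106 .628 0 0 0 0;1 .106 .628 0 0 0 0;1 .106 .628 0 0 0 0;1 .106 .628 0 0 0 0"

```text
clock: 24.82
eef_pos: [0.6, 0.228, 0.1989]
tool_rot: [0.019, 1.0, -0.001, -0.001]
ft_force: [-0.4, 0.0, 0.2]
grip_width: 0.0851
grasp_force: 0.0
```

>>> step_arm --targets "1 0 0 0 0 0 0;1 0 0 0 0 0 0;1 0 0 0 0 0 0"

```text
clock: 25.07
eef_pos: [0.6003, 0.2259, 0.2008]
tool_rot: [0.021, 1.0, -0.0, -0.0]
ft_force: [0.9, 0.1, 0.4]
grip_width: 0.0854
grasp_force: 0.0
```

```bash
python3 - <<'E'
from h import *
im,i,uv=look("w11",(.600,.228),.064)
m=white(im,105,60); c=blob(m,uv,40); print(fit(ray(i,c,.064)),c.min(0),c.max(0))
E
```

```text
t 25.07 tcp [600.3 225.9 200.8] yaw_y 87.6 z [-0. -0. -1.] q [ 0.36  0.54  0.37  1.4  -0.    0.4 ] w 85.4 F [0.9 0.1 0.4] g 0.0
seed px [255. 177.]
(array([599.8, 230. ]), array([62. , 62.2]), 87.6, array([600.2, 230.2]), 85.6) [220 140] [295 212]
```

View pics/w11.png

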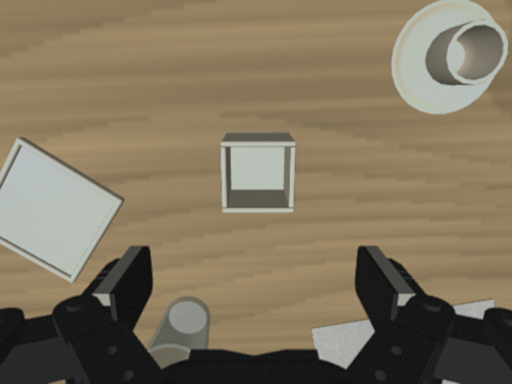

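>>> step_arm --targets "1 0 .008 -.06 0 0 0;1 0 .008 -.14 0 0 0;1 0 .008 -.22 0 0 0;1 0 .008 -.28 0 0 0;1 0 .008 -.32 0 0 0;1 0 .008 -.345 0 0 0;1 0 .008 -.35 0 0 0;1 0 .008 -.35 0 0 0;1 0 .008 -.35 0 0 0;1 0 .008 -.35 0 0 0"

```text
clock: 25.95
eef_pos: [0.6015, 0.2322, 0.0278]
tool_rot: [0.02, 1.0, 0.001, 0.002]
ft_force: [0.9, 0.1, 0.3]
grip_width: 0.0857
grasp_force: 0.0
```

>>> step_arm --targets "-1 0 0 0 0 0 0;-1 0 0 0 0 0 0;-1 0 0 0 0 0 0;-1 0 0 0 0 0 0;-1 0 0 0 0 0 0;-1 0 0 0 0 0 0;-1 0 0 0 0 0 0"

```text
clock: 26.53
eef_pos: [0.6013, 0.2322, 0.0276]
tool_rot: [0.019, 1.0, 0.0, 0.001]
ft_force: [-0.3, -0.7, 5.9]
grip_width: 0.0612
grasp_force: 66.8
```

>>> step_arm --targets "-1 0 0 .01 0 0 0;-1 0 0 .03 0 0 0;-1 0 0 .08 0 0 0;-1 0 0 .15 0 0 0;-1 .01 -.05 .23 0 0 0;-1 .03 -.13 .3 0 0 -.1;-1 .05 -.21 .34 0 0 -.25;-1 .06 -.3 .34 0 0 -.4;-1 .075 -.38 .34 0 0 -.55;-1 .088 -.44 .34 0 0 -.7"

```text
clock: 27.37
eef_pos: [0.6422, 0.0214, 0.1975]
tool_rot: [0.292, 0.956, 0.0, 0.001]
ft_force: [1.0, 0.4, -2.7]
grip_width: 0.0614
grasp_force: 66.0
```

>>> step_arm --targets "-1 0 0 0 0 0 -.065;-1 0 0 0 0 0 -.065;-1 0 0 0 0 0 -.065;-1 0 0 0 0 0 -.065"

```text
clock: 27.7
eef_pos: [0.6416, 0.0237, 0.1954]
tool_rot: [0.313, 0.95, 0.0, -0.001]
ft_force: [0.5, 0.2, -1.9]
grip_width: 0.0611
grasp_force: 66.2
```

```bash
python3 - <<'E'
from h import *
im,i,uv=look("w12",(.644,.0098),.01)
m=white(im,110,50); m[int(uv[1])+5:]=0; c=blob(m,(uv[0],uv[1]-20),10); print(c.min(0),c.max(0)); sq(i,c,int(uv[1])+2,116)
E
```

```text
t 27.7 tcp [641.6  23.7 195.4] yaw_y 53.5 z [-0.001  0.    -1.   ] q [0.04 0.55 0.37 1.39 0.   0.67] w 61.1 F [ 0.5  0.2 -1.9] g 66.2
seed px [243. 176.]
[183 116] [316 180]
edge deg 53.5 width 114.4 centre [645.3   9.9]
```

View pics/w12.png

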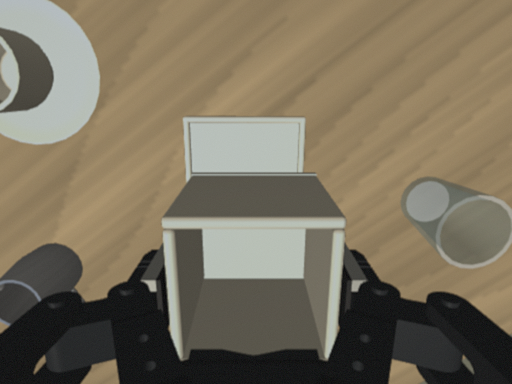

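```bash
python3 - <<'E'
from h import *
p,y,R=st(); im=np.load("pics/w12.npy"); i=bot.camera_info("wrist")
m=white(im,110,50); m[170:]=0; c=blob(m,(243,150),10); print(c.min(0),c.max(0)); sq(i,c,168,116)
E
```

```text
t 27.75 tcp [641.6  24.1 195.4] yaw_y 53.5 z [-0.001  0.    -1.   ] q [0.04 0.55 0.37 1.39 0.   0.67] w 60.8 F [-0.   0.7 -1.9] g 66.2
[183 116] [305 169]
edge deg 53.5 width 114.2 centre [645.4  10.2]
```

>>> step_arm --targets "-1 .009 -.029 -.04 0 0 0;-1 .009 -.029 -.11 0 0 0;-1 .009 -.029 -.18 0 0 0;-1 .009 -.029 -.24 0 0 0;-1 .009 -.029 -.28 0 0 0;-1 .009 -.029 -.3 0 0 0;-1 .009 -.029 -.308 0 0 0;-1 .009 -.029 -.312 0 0 0;-1 .009 -.029 -.312 0 0 0;-1 .009 -.029 -.312 0 0 0"

```text
clock: 28.58
eef_pos: [0.648, 0.0086, 0.0416]
tool_rot: [0.314, 0.949, 0.001, 0.002]
ft_force: [0.1, -0.5, -2.4]
grip_width: 0.0611
grasp_force: 66.2
```

>>> step_arm --targets "-1 0 0 -.001 0 0 0;-1 0 0 -.002 0 0 0;-1 0 0 -.002 0 0 0;-1 0 0 -.002 0 0 0"

```text
clock: 28.92
eef_pos: [0.6467, 0.0081, 0.0391]
tool_rot: [0.314, 0.949, 0.0, 0.0]
ft_force: [-0.2, -0.3, -1.6]
grip_width: 0.0609
grasp_force: 66.2
```

```bash
python3 -c "
from h import *
st()"
```

```text
t 28.92 tcp [646.7   8.1  39.1] yaw_y 53.4 z [ 0.001  0.    -1.   ] q [ 0.01  0.66  0.14  1.05 -0.    0.65] w 60.9 F [-0.2 -0.3 -1.6] g 66.2
```

Still 5.5 mm above contact. I'm correcting by (-0.7,+1.2) mm and lowering.

>>> step_arm --targets "-1 -.001 .002 -.003 0 0 0;-1 -.001 .002 -.006 0 0 0;-1 -.001 .002 -.009 0 0 0;-1 -.001 .002 -.009 0 0 0;-1 -.001 .002 -.009 0 0 0"

```text
clock: 29.33
eef_pos: [0.6459, 0.0092, 0.0338]
tool_rot: [0.314, 0.949, -0.0, -0.0]
ft_force: [0.2, 0.1, -1.8]
grip_width: 0.0615
grasp_force: 66.4
```

>>> step_arm --targets "-1 0 0 -.001 0 0 0;-1 0 0 -.002 0 0 0;-1 0 0 -.002 0 0 0"

```text
clock: 29.58
eef_pos: [0.646, 0.0092, 0.0336]
tool_rot: [0.314, 0.949, 0.0, 0.0]
ft_force: [-2.5, -0.8, 2.1]
grip_width: 0.0613
grasp_force: 66.7
```

>>> step_arm --targets ".7 0 0 0 0 0 0;1 0 0 0 0 0 0;1 0 0 0 0 0 0;1 0 0 0 0 0 0;1 0 0 0 0 0 0;1 0 0 .03 0 0 0;1 0 0 .1 0 0 0;1 0 0 .18 0 0 0;1 0 0 .26 0 0 0;1 0 0 .3 0 0 0"

```text
clock: 30.42
eef_pos: [0.6481, 0.0092, 0.189]
tool_rot: [0.314, 0.949, 0.001, 0.004]
ft_force: [1.2, 0.6, 0.0]
grip_width: 0.0857
grasp_force: 0.0
```

>>> step_arm --targets "1 0 0 0 0 0 0;1 0 0 0 0 0 0;1 0 0 0 0 0 0;1 0 0 0 0 0 0"

```text
clock: 30.75
eef_pos: [0.6448, 0.0092, 0.1809]
tool_rot: [0.314, 0.949, -0.001, -0.002]
ft_force: [0.1, -0.0, 0.1]
grip_width: 0.0854
grasp_force: 0.0
```

```bash
python3 - <<'E'
from h import *
im,i,uv=look("w13",(.645,.010),.01)
m=white(im,110,50); c=blob(m,(uv[0],uv[1]-42),8); print(fit(ray(i,c,.01)),c.min(0),c.max(0))
a=np.radians(53.5); x=np.array([-np.sin(a),np.cos(a)])*.031; yv=np.array([x[1],-x[0]])
print("exp rim px",[np.round(px(i,np.r_[np.array([.645,.010])+k*x+b*yv,.07])) for k in(1,-1) for b in (1,-1)])
t=bot.camera("top"); T=cv2.resize(t[90:310,110:430],(400,275))
cv2.imwrite("pics/end.png",np.hstack([im[60:335,100:400,::-1],T[:,:,::-1]]))
E
```

```text
t 30.75 tcp [644.8   9.2 180.9] yaw_y 53.4 z [-0.004 -0.    -1.   ] q [ 0.01  0.56  0.35  1.37 -0.    0.65] w 85.4 F [ 0.1 -0.   0.1] g 0.0
seed px [254. 169.]
(array([644.4,  10.1]), array([115.3, 115.6]), 53.1, array([644.7,  10.1]), 160.6) [190 105] [319 226]
exp rim px [array([296., 146.]), array([213., 147.]), array([294., 224.]), array([215., 224.])]
```

View pics/end.png

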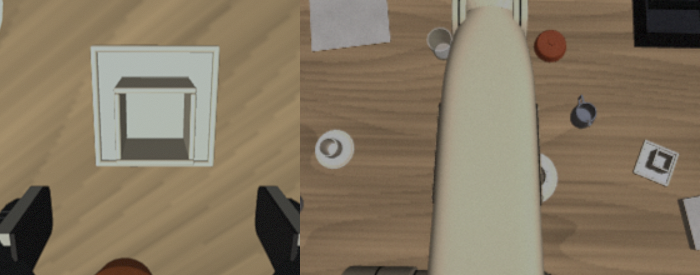

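The rim corners are at about (214,148) and (296,148), within roughly 2 mm of centre. All four cups are placed, and the jug and tumbler haven't moved.

```bash
python3 -c "
from workcell import bot
print(bot.job_done())"
```

```text
the job is handed in; nothing more can be done
None
```

All four cups stand upright on their matching saucers, each within about 2 mm of centre, with the square ones parallel; the jug and tumbler were not touched, and I handed the job in at about 31 s (no verdict was returned).

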